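# Stack crown trays on the firing stands

## Task

Load the two firing stands for the furnace: on the brown stand seat the blue tray, on it the yellow tray, and close that stack with the brown lid; on the white stand seat the green tray and close it with the white lid. Every piece must sit level and fully home in the one below; keep the trays upright so no crown falls out, and set things down gently, never dropping them. Leave the cup, the bottle and the jar where they are.

Things in the scene. Friction and masses are not known exactly. Their poses are not given: they have to be found in the camera images.
- tray_blue: loose round white tray, blue inner floor and outer band, three crowns fixed inside; 90 g, 28 mm high. Origin: centre of underside, z up. 0-7 mm: conical foot, 36 widening to 46 mm diameter; 7-28 mm: straight wall, 58 mm outer (grip here), 52 mm inner diameter, open top. Seated (foot in the mouth below with 3 mm play, shoulder on its rim): origin 11 mm above a stand's, 21 above a tray's.
- tray_yellow: loose round white tray, yellow inner floor and outer band, four crowns fixed inside; 90 g, 28 mm high. Origin: centre of underside, z up. 0-7 mm: conical foot, 36 widening to 46 mm diameter; 7-28 mm: straight wall, 58 mm outer (grip here), 52 mm inner diameter, open top. Seated (foot in the mouth below with 3 mm play, shoulder on its rim): origin 11 mm above a stand's, 21 above a tray's.
- tray_green: loose round white tray, green inner floor and outer band, five crowns fixed inside; 90 g, 28 mm high. Origin: centre of underside, z up. 0-7 mm: conical foot, 36 widening to 46 mm diameter; 7-28 mm: straight wall, 58 mm outer (grip here), 52 mm inner diameter, open top. Seated (foot in the mouth below with 3 mm play, shoulder on its rim): origin 11 mm above a stand's, 21 above a tray's.
- lid_brown: loose round brick-brown ceramic lid, 80 g. Origin: centre of underside, z up. 0-7 mm: conical foot, 36 widening to 46 mm diameter; 7-12 mm: disc, 58 mm diameter; 12-34 mm: upright round black knob, 18 mm diameter, to grip from above at any yaw. Seated, the foot is in the tray's mouth, the disc on its rim, and its origin 21 mm above the tray's origin.
- lid_white: loose round white ceramic lid, 80 g. Origin: centre of underside, z up. 0-7 mm: conical foot, 36 widening to 46 mm diameter; 7-12 mm: disc, 58 mm diameter; 12-34 mm: upright round black knob, 18 mm diameter, to grip from above at any yaw. Seated, the foot is in the tray's mouth, the disc on its rim, and its origin 21 mm above the tray's origin.
- stand_brown: brick-brown ceramic firing stand, fixed to the bench: a square plate 72 x 72 x 8 mm with a round collar on it, 64 mm outer diameter, top 18 mm above the bench, with a round recess of 52 mm diameter and 9 mm deep (grey floor) that takes a tray's foot. Origin: centre of its underside on the bench, z up.
- stand_white: white ceramic firing stand, fixed to the bench: a square plate 72 x 72 x 8 mm with a round collar on it, 64 mm outer diameter, top 18 mm above the bench, with a round recess of 52 mm diameter and 9 mm deep (grey floor) that takes a tray's foot. Origin: centre of its underside on the bench, z up.
- cup: bystander, loose: coral-red open mixing cup, 74 mm diameter at the rim, 54 mm at the foot, 60 mm high; origin at the centre of its underside, z up
- dropper: bystander, loose: slim white closed bottle, 34 mm diameter, 75 mm high; origin at the centre of its underside, z up
- jar: bystander, loose: small glass jar with a blue cap, 40 mm diameter, 45 mm high; origin at the centre of its underside, z up

How it is judged:
By the outcome, as a careful person would: the job done as asked, in the order asked, and still so for the second after the job is handed in, with the robot touching nothing.
It also fails if it takes over 134 s, if anything falls off the work surface, if the arm or the gripper's body presses on something with over 40 N, if the wrist force passes 120 N, or if a joint passes its speed limit or range.

## Robot

A 6-joint arm with a two-finger parallel gripper is mounted at the origin on the work surface. World frame = base frame: x ahead of the robot, y to its left, z up, the work surface at z = 0. Lengths are in m, angles in degrees, forces in N, time in s.
With the tool pointing down it reaches from about 0.325 to 0.9 m from the base axis. Payload 6.1 kg.
Tool frame: the origin (TCP) lies on the centre line of the jaws, within the pads' length; the fingertips stand 25 mm ahead of it and the grasp point (between the pads) lies 6 mm ahead of it; z points along the fingers, y is the line along which they close (so a half turn about z gives the same grasp; the last joint's range is limited). The gripper opens to 85 mm and grips with 20 to 120 N. Pads are 22 mm wide; open, the fingers measure 114 mm over their backs; the gripper's body (76 mm by 85 mm) begins 54 mm behind the grasp point. The pads swing forward as they close: fully open they stand 13 mm farther back than shut.
Start: joints at [-79.704, 12.628, 87.462, -0, 79.91, -7.225], TCP at [0.188, -0.596, 0.256] pointing down, gripper open.
Joint ranges: [-170.65, 170.65], [-52.31, 119.04], [5.05, 147.46], [-71.25, 251.25], [11.57, 151.72], [-153.62, 153.62]. Speed limits (degrees/s): [147.25, 147.25, 172.46, 180, 180, 180].

## Interface

Orientations are given as [roll, pitch, yaw] about the fixed x, y, z axes, in that order (R = Rz(yaw) Ry(pitch) Rx(roll)).
In Python, from station import env, eyes gives the robot as it stands.
- The arm moves only by the tool jog_arm, never from a script. Its arguments are lists of equal length, an entry for each row: "translation": the shift along the tool's x, y, z in cm, a list of three; "rot": the turn, a rotation vector about the tool's x, y, z in rad, a list of three; "claw": the finger opening in cm, from 0 to 8.54. A call has 1 to 8 rows; each row is the pose to reach, as a shift and turn from the pose commanded when the call began, along the tool's axes at that moment; what a row does not reach only later rows make up. A row lasts 1/10 s, in which the tool goes at most 50 mm and 8.59 degrees, less where a joint would pass 70% of its speed; a pose out of reach is approached as far as the arm can. A call with a gripper value outside its range is refused whole. The fingers move at their own pace and stop on an object; "force" is the grip in N (left out, the last holds). Time passes only in rows, so rows that repeat a pose let the fingers close. It gives the time, the measured TCP pose, the force, the opening and the grip force at its end, in the units of the state.
- env.state(): the state, without advancing time (a new reading comes with each control period).
- eyes.snapshot(name): name is "scene" or "side" or "wrist"; returns the picture (420x560x3 uint8, red, green, blue); there is no depth.
- eyes.camera_params(name): a dict with "K" (3x3 intrinsics, pixels), "dist" ([k1, k2, p1, p2, k3] as OpenCV has them; the pictures are not rectified), "view" (4x4, takes a point from world to camera coordinates). Camera axes: x right, y up, looking along -z (the intrinsics and any distortion apply to the point x, -y, -z); pixel columns grow to the right and rows downward; lengths in m; the calibration is good to about 2 mm. A picture is of the moment at which its call begins: read the wrist's pose just before it. camera_params takes no time and is no camera call; for the wrist camera it gives the pose at the moment of the call.
- env.close_job(): hands the job in; it is judged then, once.
The state is a dict: "t": time; "joint_positions": joint angles; "qvel": joint speeds; "joint_torque": joint torques, N m; "ee_pos": TCP position; "tool_rot": TCP orientation; "wrist_force": force on the tool from outside, world axes, zero at the start; "torque": the same for the moment, N m; "opening": finger opening in m; "grip_force": force on a finger pad.
Only numpy, scipy, OpenCV 4.12 (cv2) and the standard library are available. Lean on these libraries where they do the work, as an engineer would, in place of code of your own. Each camera call takes 0.05 s, during which the arm holds its last target. There are 200 camera calls.

## Working session

There is one attempt and no reset: what is moved stays moved. The work goes in short steps, Python scripts to look and compute and a tool call to move; the robot and the scene stay as the last step left them, time stands still between calls to the robot, and variables do not carry over. Pictures are saved under pics/ and viewed, at most 14 in all, crops included, and the job is handed in when it is done.

Besides the shell and the picture viewer there is one more tool, called after "Emit:" in YAML: its name, and indented under it one key for each argument. jog_arm: Moves the arm, as the interface text tells. Its arguments: {"type":"object","properties":{"translation":{"type":"array","items":{"type":"array","items":{"type":"number"}}},"rot":{"type":"array","items":{"type":"array","items":{"type":"number"}}},"claw":{"type":"array","items":{"type":"number"}},"force":{"type":"number"}},"required":["translation","rot","claw"]}

```bash
ls; mkdir -p pics; python3 - <<'E'
from station import env, eyes
import cv2,numpy as np
for n in ("scene","side"):
    cv2.imwrite(f"pics/{n}0.png",eyes.snapshot(n)[:,:,::-1])
    p=eyes.camera_params(n);print(n,p["K"],p["dist"],np.round(p["view"],3))
s=env.state();print(s)
E
```

```text
pics
scene [[410.85148705   0.         285.55770834]
 [  0.         410.85148705 211.237223  ]
 [  0.           0.           1.        ]] [0.03417175 0.         0.         0.         0.        ] [[-0.226  0.974 -0.01   0.134]
 [-0.794 -0.178  0.581  0.406]
 [ 0.564  0.139  0.814 -1.247]
 [ 0.     0.     0.     1.   ]]
side [[500.13444987   0.         285.78380142]
 [  0.         500.13444987 213.52583193]
 [  0.           0.           1.        ]] [-0.15352577  0.          0.          0.          0.        ] [[-0.962 -0.273  0.02   0.522]
 [ 0.167 -0.53   0.831 -0.118]
 [-0.216  0.803  0.555 -1.03 ]
 [ 0.     0.     0.     1.   ]]
{'t': 0.1, 'joint_positions': array([-7.97031872e+01,  1.26702486e+01,  8.75200550e+01, -2.52331972e-04,
        7.99112461e+01, -7.22549083e+00]), 'qvel': array([ 0.01617791, -0.12114402, -0.04427298,  0.00377265,  0.08605408,
        0.05633481]), 'joint_torque': array([ 2.34923158e-03, -4.98241925e+01, -3.90546083e+01,  3.43632007e-05,
        5.65851762e-03, -1.85886370e-05]), 'ee_pos': array([ 0.18807092, -0.59549579,  0.25530593]), 'tool_rot': array([-1.79899225e+02, -1.25259866e-02,  1.75223370e+01]), 'wrist_force': array([0.69168838, 0.53124926, 0.00181886]), 'torque': array([-0.0045313 ,  0.02304674,  0.05845847]), 'grip_force': 0.0, 'opening': 0.08582613933508437}
```

View pics/scene0.png

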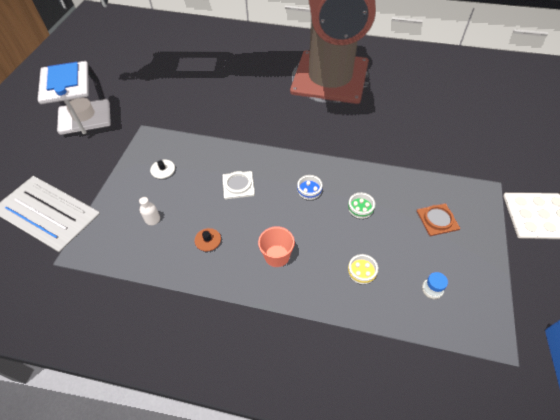

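View pics/side0.png

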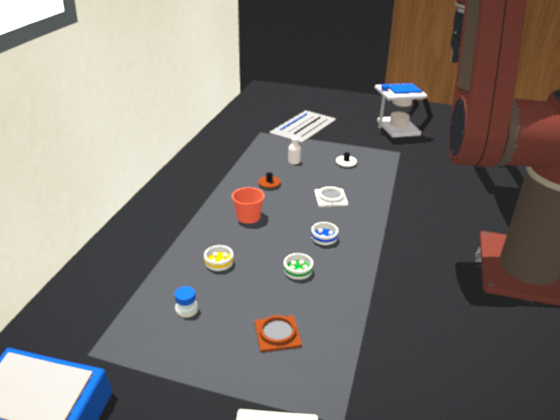

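Scene view: white lid (162,168), white stand (238,184), blue tray (310,187), green (362,205), brown stand (438,218), yellow (363,268), brown lid (207,239), cup (277,248), bottle (150,212), jar (435,285). The side view shows the same items: brown stand (278,332), green (298,266), yellow (219,258), blue (325,234), white stand (331,196), brown lid (269,182), white lid (346,160).

```bash
cat > h.py <<'E'
import cv2, numpy as np
from station import env, eyes
def rays(px,p):
    u=cv2.undistortPoints(np.float64(px).reshape(-1,1,2),p["K"],np.array(p["dist"]))[:,0]
    R=p["view"][:3,:3]; c=-R.T@p["view"][:3,3]
    d=np.c_[u[:,0],-u[:,1],-np.ones(len(u))]@R
    return c,d
def cast(px,p,z):
    c,d=rays(px,p); return c+d*((z-c[2])/d[:,2])[:,None]
def proj(P,p):
    q=(np.atleast_2d(P)@p["view"][:3,:3].T+p["view"][:3,3])*[1,-1,-1]
    return cv2.projectPoints(q,np.zeros(3),np.zeros(3),p["K"],np.array(p["dist"]))[0][:,0]
def circ(P):
    A=np.c_[2*P[:,:2],np.ones(len(P))]; s=np.linalg.lstsq(A,(P[:,:2]**2).sum(1),rcond=None)[0]
    return s[:2],np.sqrt(s[2]+s[:2]@s[:2])
def contour_at(mask,px):
    cs,_=cv2.findContours(mask.astype(np.uint8),cv2.RETR_EXTERNAL,cv2.CHAIN_APPROX_NONE)
    return min(cs,key=lambda c:-1e6*(cv2.contourArea(c)>60)+np.hypot(*(c[:,0].mean(0)-px)))[:,0]
def farfit(ct,p,z):
    """fit circle at height z to the part of a silhouette away from the camera"""
    P=cast(ct,p,z)[:,:2]; c,_=rays([[0,0]],p)
    m=(P.max(0)+P.min(0))/2; a=m-c[:2]; a/=np.linalg.norm(a)
    for _ in range(4):
        s=(P-m)@a>0.003
        m,r=circ(P[s])
    return m,r
E
cat > a.py <<'E'
from h import *
S={"scene":dict(lw=(162,170),sw=(238,184),bl=(310,187),gr=(362,205),sb=(438,218),ye=(363,268),lb=(207,240),cup=(277,248),bot=(150,212),jar=(435,285)),
"side":dict(lw=(346,161),sw=(331,196),bl=(325,234),gr=(298,266),sb=(278,332),ye=(219,258),lb=(269,183),cup=(248,206),bot=(294,154),jar=(186,302))}
Z=dict(lw=.012,lb=.012,sw=.008,sb=.008,bl=.028,gr=.028,ye=.028,cup=.06,bot=.07,jar=.045)
for n in S:
    im=cv2.imread(f"pics/{n}0.png"); p=eyes.camera_params(n)
    m=cv2.morphologyEx((im.max(2)>105).astype(np.uint8),cv2.MORPH_CLOSE,np.ones((3,3)))
    print(n,"cam",rays([[0,0]],p)[0].round(3),"origin px",proj([0,0,0.],p)[0].round(),"tcp",proj([.188,-.596,.256],p)[0].round())
    for k,q in S[n].items():
        ct=contour_at(m,q); P=cast(ct,p,Z[k]); f,r=farfit(ct,p,Z[k])
        x=cv2.minAreaRect(P[:,:2].astype(np.float32)*1000)
        print(k,"far",f.round(4),"r",r.round(4),"rect",np.round(x[0]),np.round(x[1]),round(x[2]))
p=eyes.camera_params("wrist");print(p,rays([[280,210]],p))
E
python3 a.py
```

```text
scene cam [1.056 0.115 0.78 ] origin px [330.  77.] tcp [84.  1.]
lw far [ 0.1809 -0.7773] r 0.0719 rect [ 261. -710.] [355. 169.] 44
sw far [ 0.5172 -0.0117] r 0.441 rect [543. -42.] [ 438. 1269.] 0
bl far [ 0.5311 -0.0085] r 0.4296 rect [556. -38.] [ 427. 1236.] 0
gr far [ 0.5311 -0.0085] r 0.4296 rect [556. -38.] [ 427. 1236.] 0
sb far [ 0.5172 -0.0117] r 0.441 rect [543. -42.] [ 438. 1269.] 0
ye far [ 0.5311 -0.0085] r 0.4296 rect [556. -38.] [ 427. 1236.] 0
lb far [ 0.5199 -0.0111] r 0.4387 rect [546. -41.] [ 436. 1263.] 0
cup far [ 0.5534 -0.0032] r 0.4113 rect [578. -31.] [ 409. 1184.] 0
bot far [ 0.2469 -0.7099] r 0.0664 rect [ 321. -648.] [328. 157.] 44
jar far [ 0.543  -0.0057] r 0.4199 rect [568. -34.] [ 417. 1209.] 0
side cam [0.299 0.907 0.66 ] origin px [529. 268.] tcp [460.  62.]
lw far [ 0.2346 -3.1053] r 0.1663 rect [  357. -1936.] [2787.  498.] 87
sw far [ 0.6266 -0.5958] r 0.0721 rect [538. -82.] [ 433. 1188.] 0
bl far [ 0.6165 -0.5497] r 0.0699 rect [530. -51.] [ 420. 1152.] 0
gr far [ 0.6165 -0.5497] r 0.0699 rect [530. -51.] [ 420. 1152.] 0
sb far [ 0.6266 -0.59
[... 278 characters left out ...]
0652 rect [515.  12.] [ 392. 1075.] 0
jar far [ 0.608  -0.5105] r 0.068 rect [524. -25.] [ 409. 1121.] 0
{'K': array([[331.3980512 ,   0.        , 284.6085489 ],
       [  0.        , 331.3980512 , 209.32164243],
       [  0.        ,   0.        ,   1.        ]]), 'dist': array([-0.03170519,  0.        ,  0.        ,  0.        ,  0.        ]), 'view': array([[ 0.30127862, -0.9535355 , -0.00111561, -0.6239641 ],
       [ 0.91590241,  0.28971314, -0.27782922,  0.03669746],
       [ 0.26524323,  0.08268221,  0.96062983, -0.37701599],
       [ 0.        ,  0.        ,  0.        ,  1.        ]])} (array([ 0.25437669, -0.57443114,  0.37167234]), array([[-0.27130778, -0.07001493, -0.96004561]]))
```

```bash
python3 - <<'E'
import cv2
for n,q in(("scene",(400,180)),("side",(330,300))):
    im=cv2.imread(f"pics/{n}0.png");print(im[q[1],q[0]],im[20:400,200:350].max(2).mean())
E
sed -i 's/(im.max(2)>105)/((im.min(2)>120)|(np.ptp(im,axis=2)>45))/' a.py; python3 a.py | grep -v view
```

```text
[141 137 137] 111.99496491228071
[127 121 120] 122.74435087719299
scene cam [1.056 0.115 0.78 ] origin px [330.  77.] tcp [84.  1.]
lw far [ 0.1818 -0.7763] r 0.0721 rect [ 261. -710.] [354. 169.] 44
sw far [ 0.5166 -0.0112] r 0.4401 rect [544. -41.] [1267.  434.] 90
bl far [ 0.5306 -0.008 ] r 0.4287 rect [557. -37.] [1235.  423.] 90
gr far [ 0.5306 -0.008 ] r 0.4287 rect [557. -37.] [1235.  423.] 90
sb far [ 0.5166 -0.0112] r 0.4401 rect [544. -41.] [1267.  434.] 90
ye far [ 0.5306 -0.008 ] r 0.4287 rect [557. -37.] [1235.  423.] 90
lb far [ 0.5194 -0.0106] r 0.4378 rect [547. -40.] [1261.  432.] 90
cup far [ 0.5529 -0.0027] r 0.4105 rect [579. -30.] [1182.  405.] 90
bot far [ 0.2478 -0.709 ] r 0.0666 rect [ 321. -647.] [328. 156.] 44
jar far [ 0.5424 -0.0052] r 0.419 rect [569. -33.] [1207.  414.] 90
side cam [0.299 0.907 0.66 ] origin px [529. 268.] tcp [460.  62.]
lw far [-0.7525 -4.0465] r 0.1239 rect [   73. -2403.] [3905. 1183.] 79
sw far [ 0.6252 -0.5968] r 0.0698 rect [ 537. -111.] [1123.  427.] 90
bl far [ 0.6152 -0.5507] r 0.0676 rect [530. -80.] [1088.  414.] 90
gr far [ 
[... 165 characters left out ...]
ct [530. -80.] [1088.  414.] 90
lb far [ 0.6232 -0.5876] r 0.0694 rect [ 536. -105.] [1116.  424.] 90
cup far [ 0.5992 -0.4769] r 0.0642 rect [518. -30.] [1033.  393.] 90
bot far [ 0.5942 -0.4538] r 0.0631 rect [515. -15.] [1016.  386.] 90
jar far [ 0.6067 -0.5115] r 0.0658 rect [524. -54.] [1059.  402.] 90
{'K': array([[331.3980512 ,   0.        , 284.6085489 ],
       [  0.        , 331.3980512 , 209.32164243],
       [ 0.91590241,  0.28971314, -0.27782922,  0.03669746],
       [ 0.26524323,  0.08268221,  0.96062983, -0.37701599],
       [ 0.        ,  0.        ,  0.        ,  1.        ]])} (array([ 0.25437669, -0.57443114,  0.37167234]), array([[-0.27130778, -0.07001493, -0.96004561]]))
```

```bash
sed -i 's/min(2)>120/min(2)>172/;s/>45)/>60)/' a.py; python3 a.py | head -22
```

```text
scene cam [1.056 0.115 0.78 ] origin px [330.  77.] tcp [84.  1.]
lw far [ 0.4542 -0.3516] r 0.0213 rect [ 463. -345.] [60. 61.] 39
sw far [ 0.4622 -0.1501] r 0.0408 rect [ 466. -149.] [83. 76.] 21
bl far [0.445  0.0232] r 0.0288 rect [452.  25.] [69. 59.] 13
gr far [0.4728 0.1492] r 0.0299 rect [478. 151.] [72. 59.] 8
sb far [0.4569 0.3265] r 0.0336 rect [465. 324.] [76. 75.] 25
ye far [0.6351 0.1722] r 0.0295 rect [639. 172.] [59. 69.] 83
lb far [ 0.6333 -0.1677] r 0.0275 rect [ 633. -167.] [57. 57.] 13
cup far [ 0.6335 -0.0108] r 0.0357 rect [642.  -5.] [92. 74.] 40
bot far [ 0.6013 -0.3159] r 0.0082 rect [ 626. -296.] [79. 32.] 27
jar far [0.6414 0.3158] r 0.0173 rect [653. 311.] [40. 61.] 59
side cam [0.299 0.907 0.66 ] origin px [529. 268.] tcp [460.  62.]
lw far [ 0.4666 -0.356 ] r 0.0189 rect [ 463. -339.] [56. 61.] 9
sw far [ 0.4705 -0.155 ] r 0.0387 rect [ 469. -146.] [76. 94.] 21
bl far [0.4476 0.0252] r 0.0282 rect [445.  37.] [59. 82.] 13
gr far [0.4742 0.1527] r 0.0293 rect [475. 161.] [78. 60.] 89
sb far [0.4685 0.3219] r 0.0388 rect [466. 325.] [73. 81.] 26
ye far [0.6362 0.1758] r 0.0296 rect [632. 184.] [58. 79.] 23
lb far [ 0.6375 -0.1737] r 0.0182 rect [ 633. -160.] [57. 57.] 18
cup far [ 0.6361 -0.0074] r 0.0369 rect [625.  29.] [ 75. 148.] 18
bot far [ 0.5928 -0.4597] r 0.0551 rect [ 615. -348.] [337. 138.] 83
jar far [0.6422 0.3191] r 0.0187 rect [634. 334.] [37. 72.] 29
```

Emit:
jog_arm:
  translation:
    - [43.2,-51.4,5.5]
    - [43.2,-51.4,5.5]
    - [43.2,-51.4,5.5]
    - [43.2,-51.4,5.5]
    - [43.2,-51.4,5.5]
    - [43.2,-51.4,5.5]
    - [43.2,-51.4,5.5]
    - [43.2,-51.4,5.5]
  rot:
    - [0,0,0.306]
    - [0,0,0.306]
    - [0,0,0.306]
    - [0,0,0.306]
    - [0,0,0.306]
    - [0,0,0.306]
    - [0,0,0.306]
    - [0,0,0.306]
  claw: [8.5,8.5,8.5,8.5,8.5,8.5,8.5,8.5]

```text
t: 0.9
ee_pos: [0.341, -0.2258, 0.2233]
tool_rot: [-180.0, -0.0, -0.0]
wrist_force: [1.1, 0.4, -0.3]
opening: 0.0853
grip_force: 0.0
```

Emit:
jog_arm:
  translation:
    - [10,-24.5,2.3]
    - [10,-24.5,2.3]
    - [10,-24.5,2.3]
    - [10,-24.5,2.3]
    - [10,-24.5,2.3]
    - [10,-24.5,2.3]
    - [10,-24.5,2.3]
  rot:
    - [0,0,0]
    - [0,0,0]
    - [0,0,0]
    - [0,0,0]
    - [0,0,0]
    - [0,0,0]
    - [0,0,0]
  claw: [8.5,8.5,8.5,8.5,8.5,8.5,8.5]

```text
t: 1.6
ee_pos: [0.4408, 0.0196, 0.2]
tool_rot: [-180.0, 0.1, 0.2]
wrist_force: [-0.1, -0.2, 0.7]
opening: 0.0851
grip_force: 0.0
```

```bash
python3 - <<'E'
from h import *
p=eyes.camera_params("wrist");im=eyes.snapshot("wrist");cv2.imwrite("pics/w1.png",im[:,:,::-1])
s=env.state();print(s["ee_pos"],s["tool_rot"],s["wrist_force"])
print(proj(np.array([[.446,.024,.028],[.4735,.151,.028],[.465,.323,.018],[.467,-.148,.018],[.635,.174,.028]]),p).round())
E
```

```text
[0.44056899 0.01818045 0.2000991 ] [1.79994400e+02 8.10464030e-02 1.61230521e-01] [-0.84375225 -0.57454411 -0.01277746]
[[280. 189.]
 [134. 157.]
 [-41. 166.]
 [469. 165.]
 [ 81. -56.]]
```

View pics/w1.png

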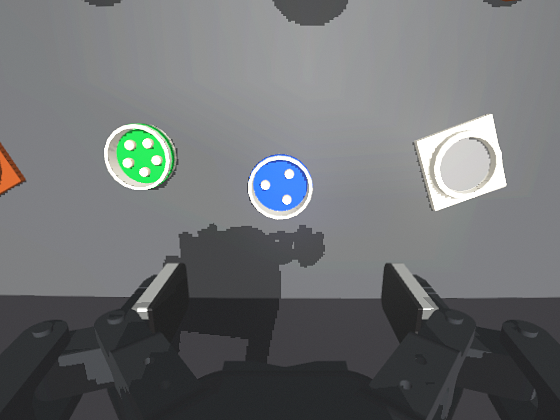

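The wrist view shows blue at (280,188), green at (140,157) and the white stand at (465,164), which matches the predictions within a few pixels.

```bash
cat > wm.py <<'E'
from h import *
import sys
def wm(guess,thr=178,name="wrist"):
    """guess: list of (label,x,y,ztop); measures each in one picture"""
    p=eyes.camera_params(name);s=env.state();im=eyes.snapshot(name)
    m=cv2.morphologyEx(((im.min(2)>thr)|(np.ptp(im,axis=2)>70)).astype(np.uint8),cv2.MORPH_CLOSE,np.ones((3,3)))
    print("t",round(s["t"],2),"tcp",s["ee_pos"].round(4),s["tool_rot"].round(2),"grip",s["grip_force"],round(s["opening"],4))
    for l,x,y,z in guess:
        ct=contour_at(m,proj([x,y,z],p)[0]);P=cast(ct,p,z)[:,:2]
        f,r=farfit(ct,p,z);R=cv2.minAreaRect(P.astype(np.float32)*1000)
        ca,ra=circ(P)
        print(l,"far",f.round(4),r.round(4),"all",ca.round(4),ra.round(4),"rect",np.round(R[0],1),np.round(R[1],1),round(R[2]))
    return im,p
E
python3 - <<'E'
from wm import *
im,p=wm([("bl",.446,.024,.028),("gr",.4735,.151,.028),("sw",.467,-.148,.008)])
E
```

```text
t 1.65 tcp [0.4406 0.0182 0.2001] [1.7999e+02 8.0000e-02 1.6000e-01] grip 0.0 0.0849
bl far [0.4462 0.0237] 0.0283 all [0.4472 0.0236] 0.0289 rect [447.2  23.8] [58.1 56.9] 0
gr far [0.4732 0.1492] 0.0283 all [0.474  0.1467] 0.0299 rect [473.6 147.2] [60.8 58.8] 82
sw far [ 0.4666 -0.1549] 0.0357 all [ 0.4667 -0.1474] 0.0413 rect [ 466.8 -148. ] [72.8 73.2] 21
```

Emit:
jog_arm:
  translation:
    - [9,-5,7]
    - [9,-5,14]
    - [9,-5,16]
    - [9,-5,16]
    - [9,-5,16.5]
    - [9,-5,17]
    - [9,-5,17]
  rot:
    - [0,0,0]
    - [0,0,0]
    - [0,0,0]
    - [0,0,0]
    - [0,0,0]
    - [0,0,0]
    - [0,0,0]
  claw: [5.8,5.8,5.8,5.8,5.8,5.8,5.8]

```text
t: 2.4
ee_pos: [0.5316, 0.0661, 0.0322]
tool_rot: [180.0, -0.1, -0.1]
wrist_force: [-0.2, -0.1, 0.8]
opening: 0.0579
grip_force: 0.0
```

Emit:
jog_arm:
  translation:
    - [0,0,0.2]
    - [0,0,0.4]
    - [0,0,0.5]
    - [0,0,0.5]
  rot:
    - [0,0,0]
    - [0,0,0]
    - [0,0,0]
    - [0,0,0]
  claw: [5.8,5.8,5.8,5.8]

```text
t: 2.8
ee_pos: [0.5313, 0.0672, 0.0265]
tool_rot: [180.0, -0.1, -0.0]
wrist_force: [0.5, 0.5, -0.8]
opening: 0.0583
grip_force: 0.0
```

Emit:
jog_arm:
  translation:
    - [0,0,0.2]
    - [0,0,0.3]
    - [0,0,0.3]
  rot:
    - [0,0,0]
    - [0,0,0]
    - [0,0,0]
  claw: [5.8,5.8,5.8]

```text
t: 3.1
ee_pos: [0.5307, 0.0673, 0.0224]
tool_rot: [-180.0, 0.0, -0.0]
wrist_force: [1.0, -0.3, 0.5]
opening: 0.058
grip_force: 0.0
```

Emit:
jog_arm:
  translation:
    - [0,0,0.15]
    - [0,0,0.2]
    - [0,0,0.2]
  rot:
    - [0,0,0]
    - [0,0,0]
    - [0,0,0]
  claw: [5.8,5.8,5.8]

```text
t: 3.4
ee_pos: [0.5309, 0.0672, 0.0205]
tool_rot: [-180.0, 0.0, -0.0]
wrist_force: [0.2, -0.3, -0.4]
opening: 0.0581
grip_force: 0.0
```

Emit:
jog_arm:
  translation:
    - [0,0,0.15]
    - [0,0,0.2]
    - [0,0,0.2]
  rot:
    - [0,0,0]
    - [0,0,0]
    - [0,0,0]
  claw: [5.8,5.8,5.8]

```text
t: 3.7
ee_pos: [0.531, 0.0673, 0.0203]
tool_rot: [180.0, 0.0, -0.0]
wrist_force: [-7.5, -0.1, 17.1]
opening: 0.058
grip_force: 8.5
```

Emit:
jog_arm:
  translation:
    - [0,0,0.1]
    - [0,0,0.15]
    - [0,0,0.15]
  rot:
    - [0,0,0]
    - [0,0,0]
    - [0,0,0]
  claw: [5.8,5.8,5.8]

```text
t: 4.0
ee_pos: [0.5311, 0.0673, 0.0203]
tool_rot: [180.0, 0.1, 0.0]
wrist_force: [-14.5, -1.6, 31.0]
opening: 0.0581
grip_force: 15.3
```

Emit:
jog_arm:
  translation:
    - [0,0,-4]
    - [0,0,-8]
    - [-5,2.6,-8]
    - [-8.45,4.35,-8]
    - [-8.45,4.35,-8]
    - [-8.45,4.35,-8]
    - [-8.45,4.35,-8]
  rot:
    - [0,0,0]
    - [0,0,0]
    - [0,0,0]
    - [0,0,0]
    - [0,0,0]
    - [0,0,0]
    - [0,0,0]
  claw: [5.8,8.0,8.5,8.5,8.5,8.5,8.5]

```text
t: 4.7
ee_pos: [0.4478, 0.0237, 0.0979]
tool_rot: [180.0, -0.1, -0.0]
wrist_force: [0.7, -0.4, 0.1]
opening: 0.0853
grip_force: 0.0
```

```bash
python3 - <<'E'
from wm import *
im,p=wm([("bl",.4465,.0237,.028)])
E
```

```text
t 4.7 tcp [0.4478 0.0237 0.0979] [ 1.7999e+02 -1.3000e-01 -2.0000e-02] grip 0.0 0.0853
bl far [0.4474 0.0238] 0.0282 all [0.4486 0.0239] 0.0289 rect [448.3  24. ] [58.4 57.5] 34
```

Emit:
jog_arm:
  translation:
    - [0,0,4]
    - [0,0,6]
    - [0,0,6.7]
    - [0,0,6.7]
    - [0,0,6.7]
    - [0,0,6.7]
    - [0,0,6.7]
    - [0,0,6.7]
  rot:
    - [0,0,0]
    - [0,0,0]
    - [0,0,0]
    - [0,0,0]
    - [0,0,0]
    - [0,0,0]
    - [0,0,0]
    - [0,0,0]
  claw: [8.5,8.5,8.5,6.5,6.2,6.0,5.6,5.4]
  force: 30

```text
t: 5.55
ee_pos: [0.4478, 0.0237, 0.0318]
tool_rot: [180.0, -0.2, -0.0]
wrist_force: [-1.7, 1.8, 6.1]
opening: 0.0577
grip_force: 31.3
```

Emit:
jog_arm:
  translation:
    - [0,0,0]
    - [0,0,0]
    - [0,0,0]
  rot:
    - [0,0,0]
    - [0,0,0]
    - [0,0,0]
  claw: [5.4,5.4,5.4]

```text
t: 5.85
ee_pos: [0.4478, 0.0237, 0.0318]
tool_rot: [180.0, -0.2, -0.0]
wrist_force: [-1.3, 0.9, 6.3]
opening: 0.0571
grip_force: 31.3
```

Emit:
jog_arm:
  translation:
    - [0,0,-2]
    - [0,0,-6]
    - [0,-2,-11]
    - [-2,-7,-12.8]
    - [-4.8,-12,-12.8]
    - [-4.8,-17,-12.8]
    - [-4.8,-22,-12.8]
    - [-4.8,-26,-12.8]
  rot:
    - [0,0,0]
    - [0,0,0]
    - [0,0,0]
    - [0,0,0]
    - [0,0,0]
    - [0,0,0]
    - [0,0,0]
    - [0,0,0]
  claw: [5.4,5.4,5.4,5.4,5.4,5.4,5.4,5.4]

```text
t: 6.65
ee_pos: [0.3983, 0.2815, 0.1594]
tool_rot: [-179.9, -0.1, -0.0]
wrist_force: [0.8, -1.1, -1.5]
opening: 0.0578
grip_force: 32.9
```

Emit:
jog_arm:
  translation:
    - [0,-2.5,0]
    - [0,-3.9,0]
    - [0,-3.9,0]
    - [0,-3.9,0]
    - [0,-3.9,0]
  rot:
    - [0,0,0]
    - [0,0,0]
    - [0,0,0]
    - [0,0,0]
    - [0,0,0]
  claw: [5.4,5.4,5.4,5.4,5.4]

```text
t: 7.15
ee_pos: [0.3987, 0.317, 0.1581]
tool_rot: [180.0, 0.0, -0.1]
wrist_force: [0.4, -1.0, -1.3]
opening: 0.0578
grip_force: 33.0
```

```bash
python3 - <<'E'
from wm import *
im,p=wm([("sb",.465,.323,.008)])
cv2.imwrite("pics/w2.png",im[:,:,::-1]);print(proj([.465,.323,.008],p))
E
```

```text
t 7.15 tcp [0.3987 0.317  0.1581] [ 1.7997e+02  1.0000e-02 -9.0000e-02] grip 32.96704430133104 0.0578
sb far [0.4623 0.3284] 0.0378 all [0.4645 0.3238] 0.0405 rect [464.5 323.9] [70.7 71.1] 26
[[276.440793   117.97655908]]
```

View pics/w2.png

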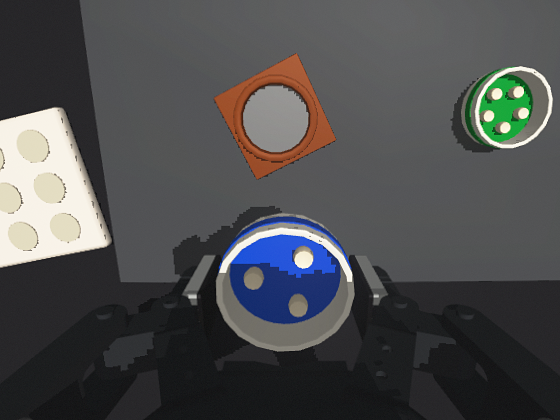

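Brown stand is at (276,117), level with the camera, and the blue tray is held in the jaws at (286,290), upright.

```bash
cat >> wm.py <<'E'
def grey(im,p,x,y,z,rw=.020,tol=14):
    """grey disc (recess floor): flood from its middle"""
    q=proj([x,y,z],p)[0]; m=np.zeros((im.shape[0]+2,im.shape[1]+2),np.uint8)
    b=cv2.medianBlur(np.ascontiguousarray(im),5)
    cv2.floodFill(b,m,(int(q[0]),int(q[1])),0,(tol,)*3,(tol,)*3,4|(1<<8)|cv2.FLOODFILL_MASK_ONLY|cv2.FLOODFILL_FIXED_RANGE)
    cs,_=cv2.findContours(m[1:-1,1:-1],cv2.RETR_EXTERNAL,cv2.CHAIN_APPROX_NONE)
    ct=max(cs,key=cv2.contourArea)[:,0]
    for zz in(z,.009): print("grey z",zz,*[np.round(v,4) for v in circ(cast(ct,p,zz))])
def held(im,p,tz,off=.028-.0318):
    """held tray rim: white rim points inside the lower middle"""
    ct=np.argwhere((im.min(2)>215)[200:300,200:370])[:,::-1]+[200,200]
    P=cast(ct,p,tz+off);print("held rim",len(ct),*[np.round(v,4) for v in circ(P)])
E
python3 - <<'E'
from wm import *
im=np.ascontiguousarray(cv2.imread("pics/w2.png")[:,:,::-1]);p=eyes.camera_params("wrist")
print(env.state()["ee_pos"]);grey(im,p,.4645,.3238,.018);held(im,p,.1581)
E
```

```text
[0.39875496 0.3170218  0.15809108]
grey z 0.018 [0.4642 0.3238] 0.0236
grey z 0.009 [0.4641 0.3241] 0.0245
held rim 1178 [0.4033 0.3173] 0.0219
```

Emit:
jog_arm:
  translation:
    - [4,-0.69,0]
    - [6.55,-0.69,3]
    - [6.55,-0.69,7]
    - [6.55,-0.69,9]
    - [6.55,-0.69,9.5]
    - [6.55,-0.69,9.5]
    - [6.55,-0.69,9.5]
  rot:
    - [0,0,0]
    - [0,0,0]
    - [0,0,0]
    - [0,0,0]
    - [0,0,0]
    - [0,0,0]
    - [0,0,0]
  claw: [5.4,5.4,5.4,5.4,5.4,5.4,5.4]

```text
t: 7.9
ee_pos: [0.4652, 0.3254, 0.0648]
tool_rot: [-179.9, -0.1, -0.0]
wrist_force: [-0.0, -0.8, -1.1]
opening: 0.0578
grip_force: 33.0
```

```bash
python3 - <<'E'
from h import *
cv2.imwrite("pics/s1.png",cv2.resize(eyes.snapshot("side")[270:370,220:350,::-1],None,fx=4,fy=4));cv2.imwrite("pics/w3.png",eyes.snapshot("wrist")[:,:,::-1])
s=env.state();print(s["ee_pos"],s["wrist_force"])
E
```

```text
[0.46533949 0.32581411 0.06520744] [-0.17901511 -0.37898458 -0.97619064]
```

View pics/s1.png

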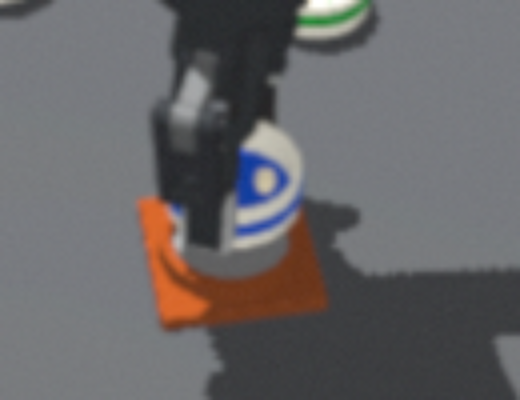

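The side crop shows the blue tray held level just above the brown stand, over the recess.

Emit:
jog_arm:
  translation:
    - [-0.07,0.18,0]
    - [-0.07,0.18,0.4]
    - [-0.07,0.18,0.8]
    - [-0.07,0.18,1.0]
    - [-0.07,0.18,1.2]
    - [-0.07,0.18,1.2]
    - [-0.07,0.18,1.2]
    - [-0.07,0.18,1.2]
  rot:
    - [0,0,0]
    - [0,0,0]
    - [0,0,0]
    - [0,0,0]
    - [0,0,0]
    - [0,0,0]
    - [0,0,0]
    - [0,0,0]
  claw: [5.4,5.4,5.4,5.4,5.4,5.4,5.4,5.4]

```text
t: 8.8
ee_pos: [0.4634, 0.3235, 0.0512]
tool_rot: [-180.0, -0.0, -0.0]
wrist_force: [0.2, 0.9, -1.0]
opening: 0.0578
grip_force: 33.0
```

Emit:
jog_arm:
  translation:
    - [0,0,0.15]
    - [0,0,0.3]
    - [0,0,0.45]
    - [0,0,0.6]
    - [0,0,0.75]
    - [0,0,0.85]
    - [0,0,0.85]
    - [0,0,0.85]
  rot:
    - [0,0,0]
    - [0,0,0]
    - [0,0,0]
    - [0,0,0]
    - [0,0,0]
    - [0,0,0]
    - [0,0,0]
    - [0,0,0]
  claw: [5.4,5.4,5.4,5.4,5.4,5.4,5.4,5.4]

```text
t: 9.6
ee_pos: [0.4636, 0.3235, 0.0429]
tool_rot: [-180.0, -0.0, -0.0]
wrist_force: [-0.0, -0.7, 1.5]
opening: 0.0576
grip_force: 33.2
```

Emit:
jog_arm:
  translation:
    - [0,0,0.05]
    - [0,0,0.05]
    - [0,0,0.05]
    - [0,0,0.05]
    - [0,0,0.05]
    - [0,0,0.05]
  rot:
    - [0,0,0]
    - [0,0,0]
    - [0,0,0]
    - [0,0,0]
    - [0,0,0]
    - [0,0,0]
  claw: [5.4,5.4,5.9,6.2,7.0,8.5]

```text
t: 10.2
ee_pos: [0.4631, 0.3234, 0.0419]
tool_rot: [180.0, 0.0, -0.0]
wrist_force: [0.0, 0.2, 0.9]
opening: 0.0824
grip_force: 0.0
```

Emit:
jog_arm:
  translation:
    - [0,0,0]
    - [0,0,-2]
    - [-2,0,-6]
    - [-5,0,-10]
    - [-6.6,0,-12]
    - [-6.6,0,-12]
    - [-6.6,0,-12]
  rot:
    - [0,0,0]
    - [0,0,0]
    - [0,0,0]
    - [0,0,0]
    - [0,0,0]
    - [0,0,0]
    - [0,0,0]
  claw: [8.5,8.5,8.5,8.5,8.5,8.5,8.5]

```text
t: 10.9
ee_pos: [0.3976, 0.3237, 0.1624]
tool_rot: [-180.0, -0.1, 0.0]
wrist_force: [0.7, -0.2, -0.8]
opening: 0.0852
grip_force: 0.0
```

```bash
python3 - <<'E'
from wm import *
im,p=wm([("ye",.6357,.174,.028)])
cv2.imwrite("pics/w4.png",im[:,:,::-1]);print(proj([.4645,.3238,.039],p))
m=(im[:,:,2]>im[:,:,0]+60);P=proj([.4645,.3238,.039],p)[0]
ct=contour_at(cv2.morphologyEx(((im.min(2)>150)).astype(np.uint8),cv2.MORPH_CLOSE,np.ones((3,3))),P)
print(circ(cast(ct,p,.039)),farfit(ct,p,.039))
E
```

```text
t 10.9 tcp [0.3976 0.3237 0.1624] [-1.7996e+02 -9.0000e-02  2.0000e-02] grip 0.0 0.0852
ye far [0.473  0.1507] 0.028 all [0.4734 0.1514] 0.0285 rect [472.9 151. ] [56.1 56.8] 1
[[284.3716594  117.84586434]]
(array([0.46195044, 0.32348516]), np.float64(0.028153418775901023)) (array([0.46170413, 0.32346752]), np.float64(0.027981377942241443))
```

View pics/w4.png

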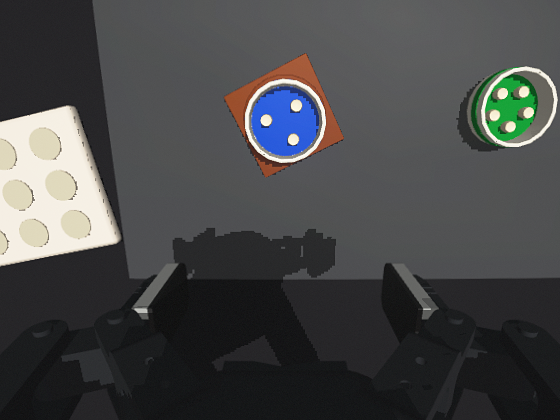

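Blue is seated at (285,120) in the brown stand and concentric with it; green is at (513,107).

Emit:
jog_arm:
  translation:
    - [4,2.5,0]
    - [8,5,0]
    - [12,7.5,0]
    - [16,10,0]
    - [20,12.5,2]
    - [23.8,14.95,5]
    - [23.8,14.95,6.2]
    - [23.8,14.95,6.2]
  rot:
    - [0,0,0]
    - [0,0,0]
    - [0,0,0]
    - [0,0,0]
    - [0,0,0]
    - [0,0,0]
    - [0,0,0]
    - [0,0,0]
  claw: [8.5,8.5,8.5,8.5,8.5,8.5,8.5,8.5]

```text
t: 11.75
ee_pos: [0.6329, 0.1719, 0.094]
tool_rot: [179.9, 0.5, -0.2]
wrist_force: [-0.1, 0.7, -0.2]
opening: 0.0847
grip_force: 0.0
```

Emit:
jog_arm:
  translation:
    - [0,0,0]
    - [0,0,0]
    - [0,0,0]
  rot:
    - [0,0,0]
    - [0,0,0]
    - [0,0,0]
  claw: [8.5,8.5,8.5]

```text
t: 12.05
ee_pos: [0.6354, 0.1751, 0.1018]
tool_rot: [-180.0, -0.1, 0.1]
wrist_force: [0.0, -0.3, 0.2]
opening: 0.0848
grip_force: 0.0
```

```bash
python3 - <<'E'
from wm import *
im,p=wm([("ye",.6357,.174,.028)])
E
```

```text
t 12.05 tcp [0.6354 0.1751 0.1018] [-1.7997e+02 -1.3000e-01  8.0000e-02] grip 0.0 0.0848
ye far [0.6371 0.1727] 0.0284 all [0.6379 0.1728] 0.0289 rect [637.8 172.8] [58.2 57.7] 42
```

Emit:
jog_arm:
  translation:
    - [0.2,0.2,3]
    - [0.2,0.2,6]
    - [0.2,0.2,7.0]
    - [0.2,0.2,7.0]
    - [0.2,0.2,7.0]
    - [0.2,0.2,7.0]
    - [0.2,0.2,7.0]
    - [0.2,0.2,7.0]
  rot:
    - [0,0,0]
    - [0,0,0]
    - [0,0,0]
    - [0,0,0]
    - [0,0,0]
    - [0,0,0]
    - [0,0,0]
    - [0,0,0]
  claw: [8.5,8.5,8.5,8.5,6.8,6.4,6.0,5.4]

```text
t: 12.9
ee_pos: [0.6386, 0.1723, 0.0325]
tool_rot: [-180.0, -0.2, -0.0]
wrist_force: [-1.9, 1.2, 6.9]
opening: 0.058
grip_force: 31.6
```

Emit:
jog_arm:
  translation:
    - [0,0,0]
    - [0,0,0]
    - [0,0,0]
  rot:
    - [0,0,0]
    - [0,0,0]
    - [0,0,0]
  claw: [5.4,5.4,5.4]

```text
t: 13.2
ee_pos: [0.6387, 0.1723, 0.0325]
tool_rot: [-180.0, -0.2, -0.0]
wrist_force: [-1.8, 0.0, 6.5]
opening: 0.0578
grip_force: 31.6
```

Emit:
jog_arm:
  translation:
    - [0,0,-3]
    - [0,0,-7]
    - [-2,-2,-11.5]
    - [-6,-5,-12]
    - [-10,-8.5,-12]
    - [-14,-12,-12]
    - [-17.5,-15.1,-12]
    - [-17.5,-15.1,-12]
  rot:
    - [0,0,0]
    - [0,0,0]
    - [0,0,0]
    - [0,0,0]
    - [0,0,0]
    - [0,0,0]
    - [0,0,0]
    - [0,0,0]
  claw: [5.4,5.4,5.4,5.4,5.4,5.4,5.4,5.4]

```text
t: 14.0
ee_pos: [0.4581, 0.326, 0.1505]
tool_rot: [-179.9, 0.1, 0.3]
wrist_force: [1.2, -1.1, -1.2]
opening: 0.0574
grip_force: 32.8
```

Emit:
jog_arm:
  translation:
    - [0,0,3]
    - [0,0,5]
    - [0,0,6]
    - [0,0,6]
    - [0,0,6]
    - [0,0,6]
  rot:
    - [0,0,0]
    - [0,0,0]
    - [0,0,0]
    - [0,0,0]
    - [0,0,0]
    - [0,0,0]
  claw: [5.4,5.4,5.4,5.4,5.4,5.4]

```text
t: 14.6
ee_pos: [0.4635, 0.3232, 0.0916]
tool_rot: [-179.9, -0.1, -0.0]
wrist_force: [0.8, -0.1, -1.3]
opening: 0.0578
grip_force: 32.8
```

Emit:
jog_arm:
  translation:
    - [0,0,0.6]
    - [0,0,1.2]
    - [0,0,1.6]
    - [0,0,1.8]
    - [0,0,2.0]
    - [0,0,2.2]
    - [0,0,2.3]
    - [0,0,2.3]
  rot:
    - [0,0,0]
    - [0,0,0]
    - [0,0,0]
    - [0,0,0]
    - [0,0,0]
    - [0,0,0]
    - [0,0,0]
    - [0,0,0]
  claw: [5.4,5.4,5.4,5.4,5.4,5.4,5.4,5.4]

```text
t: 15.4
ee_pos: [0.4623, 0.3229, 0.067]
tool_rot: [180.0, 0.0, -0.0]
wrist_force: [0.6, -1.2, -0.3]
opening: 0.0576
grip_force: 32.8
```

Emit:
jog_arm:
  translation:
    - [0,0,0.1]
    - [0,0,0.2]
    - [0,0,0.3]
    - [0,0,0.4]
    - [0,0,0.4]
    - [0,0,0.4]
  rot:
    - [0,0,0]
    - [0,0,0]
    - [0,0,0]
    - [0,0,0]
    - [0,0,0]
    - [0,0,0]
  claw: [5.4,5.4,5.4,5.4,5.4,5.4]

```text
t: 16.0
ee_pos: [0.4625, 0.3231, 0.0644]
tool_rot: [180.0, -0.0, -0.0]
wrist_force: [-5.2, -2.6, 9.8]
opening: 0.0577
grip_force: 33.5
```

Emit:
jog_arm:
  translation:
    - [0,0,0]
    - [0,0,0]
    - [0,0,0]
    - [0,0,0]
    - [0,0,0]
    - [0,0,-2]
    - [-3,0,-6]
  rot:
    - [0,0,0]
    - [0,0,0]
    - [0,0,0]
    - [0,0,0]
    - [0,0,0]
    - [0,0,0]
    - [0,0,0]
  claw: [5.9,6.2,7.0,8.5,8.5,8.5,8.5]

```text
t: 16.7
ee_pos: [0.4321, 0.3215, 0.1203]
tool_rot: [179.8, 0.3, -0.1]
wrist_force: [-0.4, 1.0, 0.0]
opening: 0.0849
grip_force: 0.0
```

Emit:
jog_arm:
  translation:
    - [-3.5,0,-3]
    - [-3.5,0,-5]
    - [-3.5,0,-5]
    - [-3.5,0,-5]
  rot:
    - [0,0,0]
    - [0,0,0]
    - [0,0,0]
    - [0,0,0]
  claw: [8.5,8.5,8.5,8.5]

```text
t: 17.1
ee_pos: [0.3977, 0.3231, 0.1732]
tool_rot: [-180.0, -0.1, -0.0]
wrist_force: [0.0, -0.3, -0.1]
opening: 0.0847
grip_force: 0.0
```

```bash
python3 - <<'E'
from wm import *
im,p=wm([])
sd=eyes.snapshot("side")
a=cv2.resize(sd[265:365,215:345,::-1],None,fx=4,fy=4)
cv2.imwrite("pics/c1.png",np.vstack([a,cv2.resize(im[40:210,180:401,::-1],(520,400))])[:, :][:800]) 
cv2.imwrite("pics/c1.png",np.hstack([a[:,:400],cv2.resize(im[20:220,180:380,::-1],(400,400))]))
P=proj([.4625,.3235,.060],p)[0]
ct=contour_at(im.min(2)>150,P);print(circ(cast(ct,p,.060)),farfit(ct,p,.06))
ct=contour_at(sd.min(2)>150,proj([.4625,.3235,.060],eyes.camera_params("side"))[0]);print(farfit(ct,eyes.camera_params("side"),.06))
E
```

```text
t 17.1 tcp [0.3977 0.3231 0.1732] [-1.7997e+02 -7.0000e-02 -1.0000e-02] grip 0.0 0.0847
(array([0.45942883, 0.32300998]), np.float64(0.028182404593871127)) (array([0.4591631 , 0.32292591]), np.float64(0.028014014273145656))
(array([0.46085699, 0.32403735]), np.float64(0.029668183958839807))
```

View pics/c1.png

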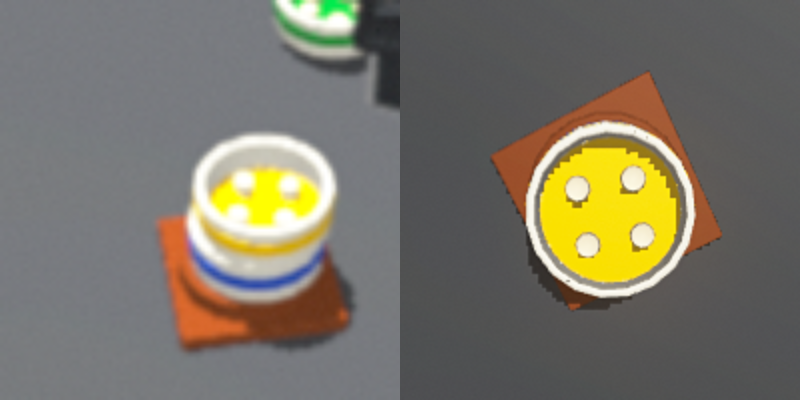

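Yellow is stacked on blue: the bands are level in the side crop (around (260,240)), and the wrist crop shows the rim round at (610,208).

Emit:
jog_arm:
  translation:
    - [23.5,49,0]
    - [23.5,49,0]
    - [23.5,49,0]
    - [23.5,49,0]
    - [23.5,49,0]
    - [23.5,49,0]
    - [23.5,49,0]
    - [23.5,49,0]
  rot:
    - [0,0,0]
    - [0,0,0]
    - [0,0,0]
    - [0,0,0]
    - [0,0,0]
    - [0,0,0]
    - [0,0,0]
    - [0,0,0]
  claw: [8.5,8.5,8.5,8.5,8.5,6,6,6]

```text
t: 18.0
ee_pos: [0.5701, -0.0401, 0.1711]
tool_rot: [-180.0, 0.2, -0.1]
wrist_force: [1.2, 1.4, 0.5]
opening: 0.0601
grip_force: 0.0
```

```bash
python3 -c "
from station import env
s=env.state();print((([.633,-.167,.12]-s['ee_pos'])*[100,-100,-100]).round(2))"
```

```text
[ 6.29 12.69  5.11]
```

Emit:
jog_arm:
  translation:
    - [2,4.2,0]
    - [4,8.4,1]
    - [6.2,12.7,3]
    - [6.2,12.7,5]
    - [6.2,12.7,5]
    - [6.2,12.7,5]
    - [6.2,12.7,5]
  rot:
    - [0,0,0]
    - [0,0,0]
    - [0,0,0]
    - [0,0,0]
    - [0,0,0]
    - [0,0,0]
    - [0,0,0]
  claw: [6,6,6,6,6,6,6]

```text
t: 18.7
ee_pos: [0.6323, -0.164, 0.1236]
tool_rot: [-180.0, -0.0, 0.0]
wrist_force: [0.8, 0.6, 0.1]
opening: 0.06
grip_force: 0.0
```

```bash
python3 - <<'E'
from wm import *
im,p=wm([("lb",.633,-.167,.012)])
cv2.imwrite("pics/w5.png",im[:,:,::-1]);print(proj([.633,-.167,.034],p))
E
```

```text
t 18.7 tcp [ 0.6323 -0.164   0.1236] [-1.7999e+02 -1.0000e-02  4.0000e-02] grip 0.0 0.06
lb far [ 0.6339 -0.1672] 0.0282 all [ 0.634  -0.1673] 0.0282 rect [ 633.8 -167.3] [56.9 56.3] 0
[[289.03939001 222.99432032]]
```

View pics/w5.png

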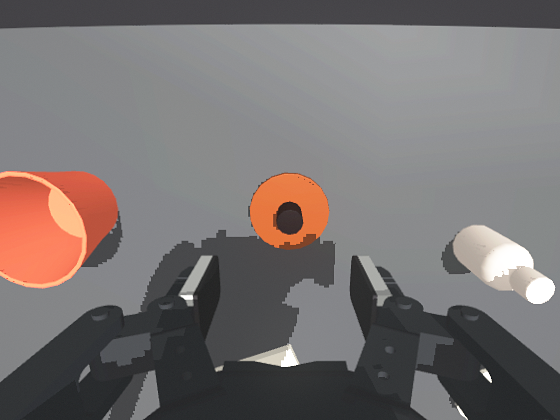

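The brown lid is at (289,210) with its knob at (289,217), upright and between the fingers.

Emit:
jog_arm:
  translation:
    - [0.17,0.33,3]
    - [0.17,0.33,6]
    - [0.17,0.33,8]
    - [0.17,0.33,8.35]
    - [0.17,0.33,8.35]
    - [0.17,0.33,8.35]
    - [0.17,0.33,8.35]
    - [0.17,0.33,8.35]
  rot:
    - [0,0,0]
    - [0,0,0]
    - [0,0,0]
    - [0,0,0]
    - [0,0,0]
    - [0,0,0]
    - [0,0,0]
    - [0,0,0]
  claw: [6,6,6,6,6,4,3,2.2]

```text
t: 19.55
ee_pos: [0.6348, -0.1683, 0.0413]
tool_rot: [179.9, -0.1, -0.0]
wrist_force: [0.7, -0.1, 0.7]
opening: 0.0221
grip_force: 0.0
```

Emit:
jog_arm:
  translation:
    - [0,0,0]
    - [0,0,0]
    - [0,0,0]
    - [0,0,0]
  rot:
    - [0,0,0]
    - [0,0,0]
    - [0,0,0]
    - [0,0,0]
  claw: [1.8,1.4,1.4,1.4]

```text
t: 19.95
ee_pos: [0.6345, -0.1682, 0.0407]
tool_rot: [180.0, -0.1, -0.0]
wrist_force: [-1.7, 1.5, 6.0]
opening: 0.0166
grip_force: 29.3
```

Emit:
jog_arm:
  translation:
    - [0,0,-3]
    - [0,0,-7]
    - [-1,-3,-11]
    - [-2.5,-7,-14]
    - [-4,-11.5,-14]
    - [-5.5,-16,-14]
    - [-7,-20.5,-14]
    - [-8.5,-25,-14]
  rot:
    - [0,0,0]
    - [0,0,0]
    - [0,0,0]
    - [0,0,0]
    - [0,0,0]
    - [0,0,0]
    - [0,0,0]
    - [0,0,0]
  claw: [1.4,1.4,1.4,1.4,1.4,1.4,1.4,1.4]

```text
t: 20.75
ee_pos: [0.5479, 0.0834, 0.1795]
tool_rot: [180.0, 0.0, -0.0]
wrist_force: [0.3, 1.0, -1.0]
opening: 0.0171
grip_force: 29.4
```

Emit:
jog_arm:
  translation:
    - [-1.5,-4.5,0]
    - [-3,-9,0]
    - [-4.5,-13.5,0]
    - [-6,-18,0]
    - [-7.5,-22,0]
    - [-8.85,-24.1,0]
    - [-8.85,-24.1,0]
    - [-8.85,-24.1,0]
  rot:
    - [0,0,0]
    - [0,0,0]
    - [0,0,0]
    - [0,0,0]
    - [0,0,0]
    - [0,0,0]
    - [0,0,0]
    - [0,0,0]
  claw: [1.4,1.4,1.4,1.4,1.4,1.4,1.4,1.4]

```text
t: 21.55
ee_pos: [0.4602, 0.323, 0.1793]
tool_rot: [180.0, 0.0, 0.1]
wrist_force: [-0.0, -1.0, -0.2]
opening: 0.0167
grip_force: 29.5
```

Emit:
jog_arm:
  translation:
    - [0,0,2]
    - [0,0,3.5]
    - [0,0,4.5]
    - [0,0,4.5]
    - [0,0,4.5]
    - [0,0,4.5]
  rot:
    - [0,0,0]
    - [0,0,0]
    - [0,0,0]
    - [0,0,0]
    - [0,0,0]
    - [0,0,0]
  claw: [1.4,1.4,1.4,1.4,1.4,1.4]

```text
t: 22.15
ee_pos: [0.4612, 0.323, 0.1354]
tool_rot: [-180.0, -0.1, -0.0]
wrist_force: [-1.2, -0.2, -1.6]
opening: 0.0163
grip_force: 29.5
```

```bash
python3 - <<'E'
from wm import *
im,p=wm([]);sd=eyes.snapshot("side")
cv2.imwrite("pics/c2.png",np.hstack([cv2.resize(sd[230:365,215:350,::-1],(400,400)),cv2.resize(im[:,:,::-1],(400,300))[np.r_[0:300,[299]*100]]]))
E
```

```text
t 22.15 tcp [0.4612 0.323  0.1354] [-1.7997e+02 -6.0000e-02 -3.0000e-02] grip 29.478886127471924 0.0163
```

View pics/c2.png

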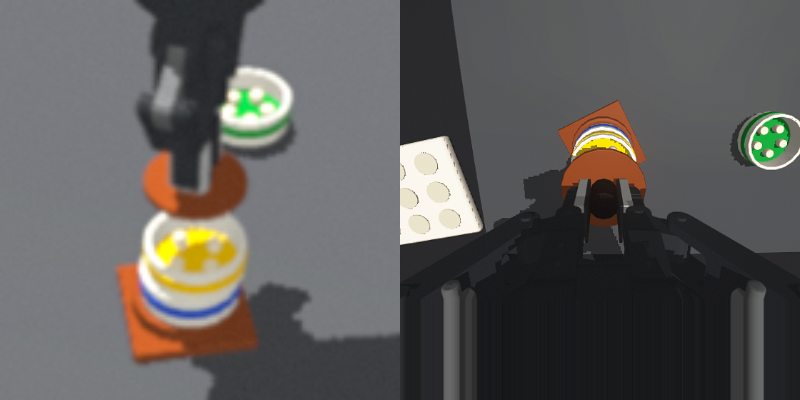

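The lid hangs level over the stack: lid at (195,183), yellow rim at (195,245).

Emit:
jog_arm:
  translation:
    - [0,0,1]
    - [0,0,2]
    - [0,0,2.7]
    - [0,0,3.0]
    - [0,0,3.2]
    - [0,0,3.4]
    - [0,0,3.6]
    - [0,0,3.6]
  rot:
    - [0,0,0]
    - [0,0,0]
    - [0,0,0]
    - [0,0,0]
    - [0,0,0]
    - [0,0,0]
    - [0,0,0]
    - [0,0,0]
  claw: [1.4,1.4,1.4,1.4,1.4,1.4,1.4,1.4]

```text
t: 23.05
ee_pos: [0.4604, 0.3229, 0.0985]
tool_rot: [180.0, 0.0, -0.0]
wrist_force: [0.7, -0.2, -1.4]
opening: 0.0167
grip_force: 29.5
```

Emit:
jog_arm:
  translation:
    - [0,0,0.1]
    - [0,0,0.2]
    - [0,0,0.3]
    - [0,0,0.4]
    - [0,0,0.5]
    - [0,0,0.5]
    - [0,0,0.5]
  rot:
    - [0,0,0]
    - [0,0,0]
    - [0,0,0]
    - [0,0,0]
    - [0,0,0]
    - [0,0,0]
    - [0,0,0]
  claw: [1.4,1.4,1.4,1.4,1.4,1.4,1.4]

```text
t: 23.75
ee_pos: [0.4605, 0.323, 0.0937]
tool_rot: [-180.0, -0.0, -0.0]
wrist_force: [-1.4, -1.4, -0.2]
opening: 0.0164
grip_force: 29.6
```

Emit:
jog_arm:
  translation:
    - [0,0,0.05]
    - [0,0,0.1]
    - [0,0,0.1]
    - [0,0,0.1]
  rot:
    - [0,0,0]
    - [0,0,0]
    - [0,0,0]
    - [0,0,0]
  claw: [1.4,1.4,1.4,1.4]

```text
t: 24.15
ee_pos: [0.4607, 0.3231, 0.0936]
tool_rot: [-180.0, -0.0, -0.0]
wrist_force: [-2.7, -1.2, 6.6]
opening: 0.0167
grip_force: 30.2
```

Emit:
jog_arm:
  translation:
    - [0,0,0]
    - [0,0,0]
    - [0,0,0]
    - [0,0,0]
    - [0,0,-3]
    - [0,0,-7]
    - [0,3,-8]
    - [0,7,-8]
  rot:
    - [0,0,0]
    - [0,0,0]
    - [0,0,0]
    - [0,0,0]
    - [0,0,0]
    - [0,0,0]
    - [0,0,0]
    - [0,0,0]
  claw: [2.0,3,4,4,5,8.5,8.5,8.5]

```text
t: 24.95
ee_pos: [0.4622, 0.254, 0.1758]
tool_rot: [-179.9, -0.3, 0.1]
wrist_force: [-0.4, -1.0, -0.8]
opening: 0.0854
grip_force: 0.0
```

Emit:
jog_arm:
  translation:
    - [0,4,0]
    - [0.5,8,1]
    - [1.3,10.3,5]
    - [1.3,10.3,7.5]
    - [1.3,10.3,7.5]
    - [1.3,10.3,7.5]
    - [1.3,10.3,7.5]
  rot:
    - [0,0,0]
    - [0,0,0]
    - [0,0,0]
    - [0,0,0]
    - [0,0,0]
    - [0,0,0]
    - [0,0,0]
  claw: [8.5,8.5,8.5,8.5,8.5,8.5,8.5]

```text
t: 25.65
ee_pos: [0.4746, 0.1507, 0.0993]
tool_rot: [-180.0, -0.1, 0.0]
wrist_force: [0.0, -0.2, 0.5]
opening: 0.085
grip_force: 0.0
```

```bash
python3 - <<'E'
from wm import *
im,p=wm([("gr",.4733,.1505,.028)]);sd=eyes.snapshot("side")
cv2.imwrite("pics/c3.png",np.hstack([cv2.resize(sd[240:375,215:350,::-1],(400,400)),cv2.resize(im[:,:,::-1],(400,300))[np.r_[0:300,[299]*100]]]))
E
```

```text
t 25.65 tcp [0.4746 0.1507 0.0993] [-1.7997e+02 -1.5000e-01  4.0000e-02] grip 0.0 0.085
gr far [0.4741 0.15  ] 0.0282 all [0.4754 0.15  ] 0.0289 rect [475.1 150.1] [58.5 57.7] 37
```

View pics/c3.png

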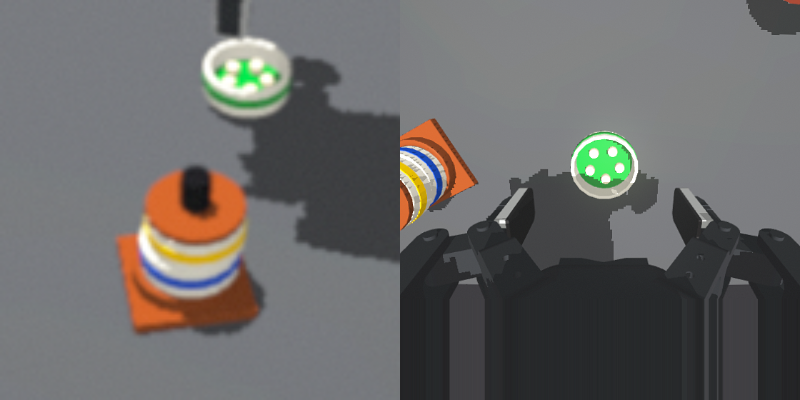

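The brown stack is closed and level in the side crop (knob at (196,187)); green is centred between the fingers.

Emit:
jog_arm:
  translation:
    - [0,0.05,3]
    - [0,0.05,6]
    - [0,0.05,6.75]
    - [0,0.05,6.75]
    - [0,0.05,6.75]
    - [0,0.05,6.75]
    - [0,0.05,6.75]
    - [0,0.05,6.75]
  rot:
    - [0,0,0]
    - [0,0,0]
    - [0,0,0]
    - [0,0,0]
    - [0,0,0]
    - [0,0,0]
    - [0,0,0]
    - [0,0,0]
  claw: [8.5,8.5,8.5,8.5,6.8,6.4,6.0,5.4]

```text
t: 26.55
ee_pos: [0.4746, 0.1497, 0.0319]
tool_rot: [-180.0, -0.1, -0.0]
wrist_force: [-2.4, -0.2, 7.9]
opening: 0.0577
grip_force: 30.7
```

Emit:
jog_arm:
  translation:
    - [0,0,0]
    - [0,0,0]
    - [0,0,0]
  rot:
    - [0,0,0]
    - [0,0,0]
    - [0,0,0]
  claw: [5.4,5.4,5.4]

```text
t: 26.85
ee_pos: [0.4746, 0.1497, 0.0319]
tool_rot: [-180.0, -0.1, -0.0]
wrist_force: [-2.3, -0.2, 7.7]
opening: 0.0573
grip_force: 30.8
```

Emit:
jog_arm:
  translation:
    - [0,0,-3]
    - [0,0,-7]
    - [-1,3,-11]
    - [-3,7.5,-12.8]
    - [-5,12,-12.8]
    - [-6.5,16.5,-12.8]
    - [-7.45,21,-12.8]
    - [-7.45,25.5,-12.8]
  rot:
    - [0,0,0]
    - [0,0,0]
    - [0,0,0]
    - [0,0,0]
    - [0,0,0]
    - [0,0,0]
    - [0,0,0]
    - [0,0,0]
  claw: [5.4,5.4,5.4,5.4,5.4,5.4,5.4,5.4]

```text
t: 27.65
ee_pos: [0.3976, -0.1069, 0.1587]
tool_rot: [180.0, -0.1, -0.0]
wrist_force: [2.0, 1.1, -0.4]
opening: 0.0575
grip_force: 33.2
```

Emit:
jog_arm:
  translation:
    - [0,3,0]
    - [0,4.2,0]
    - [0,4.2,0]
    - [0,4.2,0]
    - [0,4.2,0]
  rot:
    - [0,0,0]
    - [0,0,0]
    - [0,0,0]
    - [0,0,0]
    - [0,0,0]
  claw: [5.4,5.4,5.4,5.4,5.4]

```text
t: 28.15
ee_pos: [0.3988, -0.1461, 0.1579]
tool_rot: [-180.0, 0.0, 0.1]
wrist_force: [0.3, -0.3, -1.2]
opening: 0.0572
grip_force: 33.2
```

```bash
python3 - <<'E'
from wm import *
im,p=wm([("sw",.467,-.147,.008)]);grey(im,p,.467,-.147,.018)
cv2.imwrite("pics/w6.png",im[:,:,::-1])
E
```

```text
t 28.15 tcp [ 0.3988 -0.1461  0.1579] [-1.7996e+02  3.0000e-02  8.0000e-02] grip 33.186310697346926 0.0572
sw far [ 0.4605 -0.1502] 0.0374 all [ 0.4662 -0.1483] 0.0408 rect [ 466.1 -148.3] [71.7 71.6] 21
grey z 0.018 [ 0.4655 -0.1478] 0.0244
grey z 0.009 [ 0.4653 -0.1479] 0.0252
```

View pics/w6.png

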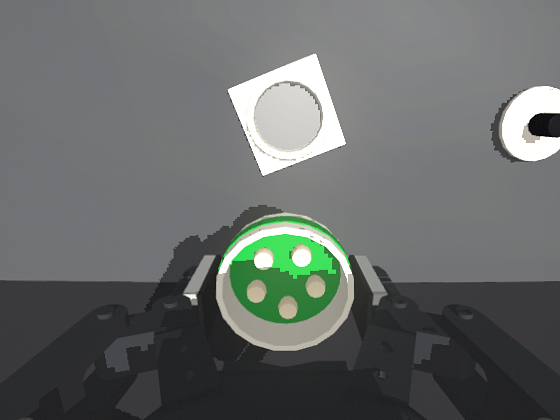

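The white stand's recess is at (288,117) and the green tray is held upright at (286,285).

Emit:
jog_arm:
  translation:
    - [4,0.2,0]
    - [6.7,0.2,3]
    - [6.7,0.2,7]
    - [6.7,0.2,9]
    - [6.7,0.2,9.3]
    - [6.7,0.2,9.3]
    - [6.7,0.2,9.3]
    - [6.7,0.2,9.3]
  rot:
    - [0,0,0]
    - [0,0,0]
    - [0,0,0]
    - [0,0,0]
    - [0,0,0]
    - [0,0,0]
    - [0,0,0]
    - [0,0,0]
  claw: [5.4,5.4,5.4,5.4,5.4,5.4,5.4,5.4]

```text
t: 29.0
ee_pos: [0.4672, -0.15, 0.067]
tool_rot: [179.9, -0.2, 0.0]
wrist_force: [0.2, -0.1, -1.3]
opening: 0.0574
grip_force: 33.2
```

Emit:
jog_arm:
  translation:
    - [0,0,0.4]
    - [0,0,0.8]
    - [0,0,1.1]
    - [0,0,1.1]
    - [0,0,1.1]
  rot:
    - [0,0,0]
    - [0,0,0]
    - [0,0,0]
    - [0,0,0]
    - [0,0,0]
  claw: [5.4,5.4,5.4,5.4,5.4]

```text
t: 29.5
ee_pos: [0.4657, -0.1495, 0.0539]
tool_rot: [-180.0, 0.0, -0.0]
wrist_force: [0.5, 0.2, -1.1]
opening: 0.0576
grip_force: 33.2
```

Correct y by 1.3 mm (tool y −0.13) and go down to 0.0425.

Emit:
jog_arm:
  translation:
    - [0,-0.13,0]
    - [0,-0.13,0.2]
    - [0,-0.13,0.4]
    - [0,-0.13,0.6]
    - [0,-0.13,0.8]
    - [0,-0.13,1.0]
    - [0,-0.13,1.15]
    - [0,-0.13,1.15]
  rot:
    - [0,0,0]
    - [0,0,0]
    - [0,0,0]
    - [0,0,0]
    - [0,0,0]
    - [0,0,0]
    - [0,0,0]
    - [0,0,0]
  claw: [5.4,5.4,5.4,5.4,5.4,5.4,5.4,5.4]

```text
t: 30.3
ee_pos: [0.4658, -0.1482, 0.0429]
tool_rot: [-180.0, 0.0, -0.0]
wrist_force: [-2.5, 0.8, 4.0]
opening: 0.0575
grip_force: 33.6
```

Emit:
jog_arm:
  translation:
    - [0,0,0]
    - [0,0,0]
  rot:
    - [0,0,0]
    - [0,0,0]
  claw: [5.4,5.4]

```text
t: 30.5
ee_pos: [0.4658, -0.1482, 0.0429]
tool_rot: [-180.0, 0.0, -0.0]
wrist_force: [-3.1, 1.9, 4.5]
opening: 0.0576
grip_force: 33.7
```

Emit:
jog_arm:
  translation:
    - [0,0,0]
    - [0,0,0]
    - [0,0,0]
    - [0,0,0]
    - [0,0,0]
    - [0,0,-2]
    - [-2,0,-6]
    - [-5,0,-10]
  rot:
    - [0,0,0]
    - [0,0,0]
    - [0,0,0]
    - [0,0,0]
    - [0,0,0]
    - [0,0,0]
    - [0,0,0]
    - [0,0,0]
  claw: [5.9,6.2,7.0,8.5,8.5,8.5,8.5,8.5]

```text
t: 31.3
ee_pos: [0.4156, -0.148, 0.1433]
tool_rot: [-180.0, 0.1, 0.0]
wrist_force: [0.5, -1.0, 1.0]
opening: 0.0852
grip_force: 0.0
```

Emit:
jog_arm:
  translation:
    - [-1.7,0,-2]
    - [-1.7,0,-2]
    - [-1.7,0,-2]
    - [-1.7,0,-2]
  rot:
    - [0,0,0]
    - [0,0,0]
    - [0,0,0]
    - [0,0,0]
  claw: [8.5,8.5,8.5,8.5]

```text
t: 31.7
ee_pos: [0.3988, -0.1479, 0.1617]
tool_rot: [-180.0, 0.1, -0.0]
wrist_force: [-0.2, 0.0, -0.1]
opening: 0.0849
grip_force: 0.0
```

```bash
python3 - <<'E'
from wm import *
im,p=wm([("lw",.462,-.344,.012)]);sd=eyes.snapshot("side");ps=eyes.camera_params("side")
cv2.imwrite("pics/c4.png",np.hstack([cv2.resize(sd[145:245,280:380,::-1],(400,400)),cv2.resize(im[20:220,180:380,::-1],(400,400))]))
# green rim: inside floor colour as check
m=(im[:,:,1].astype(int)-im[:,:,0]>60);ct=contour_at(m,proj([.466,-.148,.03],p)[0]);print("green floor",circ(cast(ct,p,.016)))
q=proj([.466,-.148,.039],p)[0];print(q)
E
```

```text
t 31.7 tcp [ 0.3988 -0.1479  0.1617] [-1.7995e+02  6.0000e-02 -2.0000e-02] grip 0.0 0.0849
lw far [ 0.4612 -0.3511] 0.0202 all [ 0.4621 -0.342 ] 0.0246 rect [ 461.7 -340.8] [57.7 50.3] 12
green floor (array([ 0.46401127, -0.14836222]), np.float64(0.025623493383710203))
[284.649107   116.98279131]
```

View pics/c4.png

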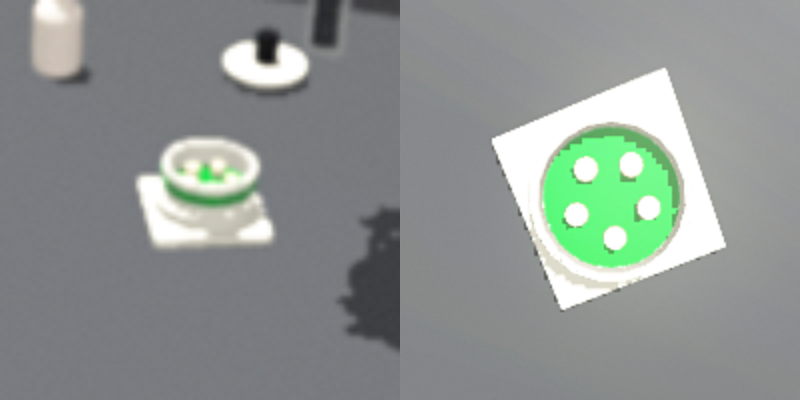

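Green is seated level in the white stand: (210,175) in the side crop, concentric in the wrist crop. The white lid waits upright at (265,62) in the side crop.

Emit:
jog_arm:
  translation:
    - [1.5,4.5,0]
    - [3,9,0]
    - [4.5,13.5,0]
    - [6.3,18,2]
    - [6.3,19.5,4]
    - [6.3,19.5,4]
    - [6.3,19.5,4]
    - [6.3,19.5,4]
  rot:
    - [0,0,0]
    - [0,0,0]
    - [0,0,0]
    - [0,0,0]
    - [0,0,0]
    - [0,0,0]
    - [0,0,0]
    - [0,0,0]
  claw: [8.5,8,7,6,6,6,6,6]

```text
t: 32.6
ee_pos: [0.462, -0.3422, 0.1228]
tool_rot: [-180.0, 0.0, 0.0]
wrist_force: [-0.5, -1.3, 0.5]
opening: 0.0602
grip_force: 0.0
```

```bash
python3 - <<'E'
from wm import *
im,p=wm([("lw",.462,-.3435,.012)])
E
```

```text
t 32.6 tcp [ 0.462  -0.3422  0.1228] [-1.7997e+02  1.0000e-02  3.0000e-02] grip 0.0 0.0602
lw far [ 0.4634 -0.345 ] 0.0286 all [ 0.463  -0.3451] 0.0283 rect [ 462.9 -345.1] [56.8 56.9] 0
```

Lid at (0.463, −0.345), its radius matches, and it is 1 mm in x and 2.9 mm in y from the TCP.

Emit:
jog_arm:
  translation:
    - [0.1,0.25,3]
    - [0.1,0.25,6]
    - [0.1,0.25,7.8]
    - [0.1,0.25,8.2]
    - [0.1,0.25,8.2]
    - [0.1,0.25,8.2]
    - [0.1,0.25,8.2]
    - [0.1,0.25,8.2]
  rot:
    - [0,0,0]
    - [0,0,0]
    - [0,0,0]
    - [0,0,0]
    - [0,0,0]
    - [0,0,0]
    - [0,0,0]
    - [0,0,0]
  claw: [6,6,6,6,6,4,3,2.2]

```text
t: 33.45
ee_pos: [0.4636, -0.3463, 0.042]
tool_rot: [179.9, -0.1, -0.0]
wrist_force: [-0.7, 0.5, 0.1]
opening: 0.022
grip_force: 0.0
```

Emit:
jog_arm:
  translation:
    - [0,0,0]
    - [0,0,0]
    - [0,0,0]
    - [0,0,0]
  rot:
    - [0,0,0]
    - [0,0,0]
    - [0,0,0]
    - [0,0,0]
  claw: [1.8,1.4,1.4,1.4]

```text
t: 33.85
ee_pos: [0.4633, -0.346, 0.0415]
tool_rot: [180.0, -0.0, -0.0]
wrist_force: [-0.8, 1.5, 5.6]
opening: 0.0164
grip_force: 29.3
```

Emit:
jog_arm:
  translation:
    - [0,0,-3]
    - [0,0,-7]
    - [0,-2,-11]
    - [0.15,-6.5,-11.5]
    - [0.15,-11,-11.5]
    - [0.15,-15.5,-11.5]
    - [0.15,-19,-11.5]
    - [0.15,-19.8,-11.5]
  rot:
    - [0,0,0]
    - [0,0,0]
    - [0,0,0]
    - [0,0,0]
    - [0,0,0]
    - [0,0,0]
    - [0,0,0]
    - [0,0,0]
  claw: [1.4,1.4,1.4,1.4,1.4,1.4,1.4,1.4]

```text
t: 34.65
ee_pos: [0.4637, -0.1444, 0.1551]
tool_rot: [-179.9, 0.1, 0.2]
wrist_force: [0.5, -0.2, -1.0]
opening: 0.0164
grip_force: 29.6
```

Emit:
jog_arm:
  translation:
    - [0,0,0]
    - [0,0,2]
    - [0,0,4]
    - [0,0,5.5]
    - [0,0,5.5]
    - [0,0,5.5]
    - [0,0,5.5]
  rot:
    - [0,0,0]
    - [0,0,0]
    - [0,0,0]
    - [0,0,0]
    - [0,0,0]
    - [0,0,0]
    - [0,0,0]
  claw: [1.4,1.4,1.4,1.4,1.4,1.4,1.4]

```text
t: 35.35
ee_pos: [0.4651, -0.1488, 0.1016]
tool_rot: [179.9, -0.1, -0.1]
wrist_force: [-0.4, -0.5, -1.1]
opening: 0.0166
grip_force: 29.6
```

Emit:
jog_arm:
  translation:
    - [0,0,0.6]
    - [0,0,1.2]
    - [0,0,1.6]
    - [0,0,1.8]
    - [0,0,2.0]
    - [0,0,2.2]
    - [0,0,2.3]
    - [0,0,2.3]
  rot:
    - [0,0,0]
    - [0,0,0]
    - [0,0,0]
    - [0,0,0]
    - [0,0,0]
    - [0,0,0]
    - [0,0,0]
    - [0,0,0]
  claw: [1.4,1.4,1.4,1.4,1.4,1.4,1.4,1.4]

```text
t: 36.15
ee_pos: [0.4643, -0.1477, 0.0775]
tool_rot: [-180.0, 0.0, -0.0]
wrist_force: [0.5, -0.5, -0.5]
opening: 0.0163
grip_force: 29.6
```

Emit:
jog_arm:
  translation:
    - [0,0,0.1]
    - [0,0,0.2]
    - [0,0,0.3]
    - [0,0,0.4]
    - [0,0,0.5]
    - [0,0,0.5]
    - [0,0,0.5]
  rot:
    - [0,0,0]
    - [0,0,0]
    - [0,0,0]
    - [0,0,0]
    - [0,0,0]
    - [0,0,0]
    - [0,0,0]
  claw: [1.4,1.4,1.4,1.4,1.4,1.4,1.4]

```text
t: 36.85
ee_pos: [0.4645, -0.1478, 0.0735]
tool_rot: [-180.0, 0.0, -0.0]
wrist_force: [-3.3, 2.3, 7.9]
opening: 0.0168
grip_force: 30.5
```

Contact exactly at the seated height. Release, back off and check.

Emit:
jog_arm:
  translation:
    - [0,0,0]
    - [0,0,0]
    - [0,0,0]
    - [0,0,0]
    - [0,0,-3]
    - [0,0,-7]
    - [-3,0,-10]
    - [-6.5,0,-12]
  rot:
    - [0,0,0]
    - [0,0,0]
    - [0,0,0]
    - [0,0,0]
    - [0,0,0]
    - [0,0,0]
    - [0,0,0]
    - [0,0,0]
  claw: [2.0,3,4,4,5,6,6,6]

```text
t: 37.65
ee_pos: [0.4001, -0.1483, 0.1952]
tool_rot: [179.9, -0.2, 0.1]
wrist_force: [-0.2, -0.7, 0.8]
opening: 0.06
grip_force: 0.0
```

Emit:
jog_arm:
  translation:
    - [0,0,0]
    - [0,0,0]
    - [0,0,0]
    - [0,0,0]
  rot:
    - [0,0,0]
    - [0,0,0]
    - [0,0,0]
    - [0,0,0]
  claw: [6,6,6,6]

```text
t: 38.05
ee_pos: [0.3994, -0.1474, 0.1915]
tool_rot: [-179.9, 0.1, 0.0]
wrist_force: [-0.1, -1.0, -0.2]
opening: 0.06
grip_force: 0.0
```

```bash
python3 - <<'E'
from h import *
im=eyes.snapshot("scene");sd=eyes.snapshot("side");w=eyes.snapshot("wrist")
f=lambda a:cv2.resize(np.ascontiguousarray(a[:,:,::-1]),(390,290))
cv2.imwrite("pics/f.png",np.vstack([np.hstack([f(sd[140:230,270:391]),f(sd[250:355,215:356])]),np.hstack([f(im),f(w)])]))
s=env.state();print(s["t"],s["ee_pos"],s["grip_force"])
E
```

```text
38.2 [ 0.39941357 -0.14745673  0.19171005] 0.0
```

View pics/f.png

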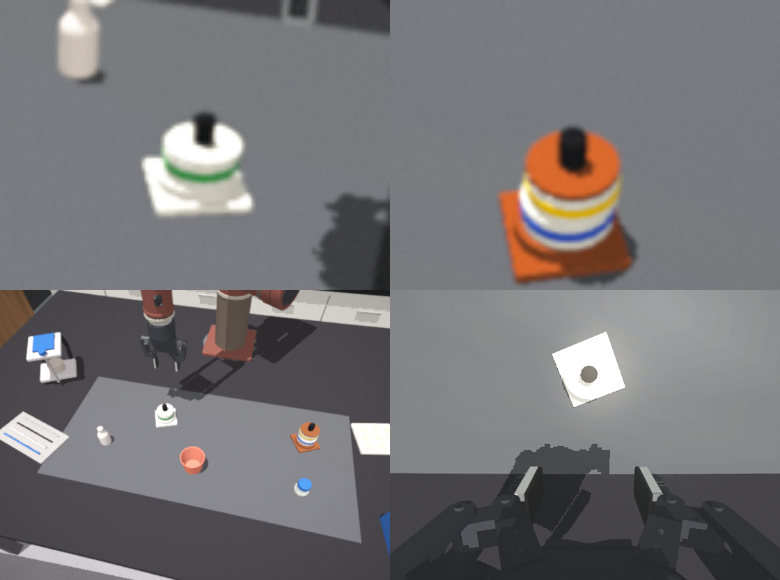

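Both stacks are closed and level: white at (203,150), brown at (572,200). The cup, bottle and jar are where they were, and the gripper is clear.

```bash
python3 -c "
from station import env
print(env.close_job())"
```

```text
the job is handed in; nothing more can be done
None
```

Both stands are loaded and the job is handed in at about 38 s: the brown stand holds blue, yellow and the brown lid; the white stand holds green and the white lid. Every piece met contact at its seated height, both stacks looked level in the last pictures, and the cup, bottle and jar were not touched.

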